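# Set the length stop of a bench jig to a sample block

### The job

Set the jig's length stop to the sample block: loosen the T-handled clamp screw, slide the stop collar along the rod until its plate just touches the end of the block, which must stay lying against the end fence, and then turn the screw tight again. Do not force the collar along while it is still clamped, touch the block gently rather than ramming it, and leave the tape roll and the pliers alone.

Things in the scene. Friction and masses are not known exactly. Their poses are not given: they have to be found in the camera images.
- length_jig: Fixed jig: plywood base 150x280x16 mm; origin on the table under it, x across, y along its steel rod (diameter 20, axis at x=-35, z=62 mm) between posts 80 mm tall, inner faces y=-119 and +119. Wooden end fence: face at y=+105, x=8 to 64, top z=52. A low strip (top z=28) runs along the back from x=57 mm.
- stop_collar: Dark steel collar (diameter 42, 28 mm long) on the rod, with an arm to the stop plate; origin on the rod's axis, mid-collar; axes as the jig's. Slides along jig y only, origin from y=-95 to +55 mm in the jig; the block and fence are on its +y side. Clamped it holds against about 15 N; loose it slides with about 1.5 N.
- clamp_screw (a joint): Angle of the T-handled screw in the collar, rad: 0 = fully tight (bar in line with the rod), grows anticlockwise seen from the bar, to the stop at 1.4 (bar nearly across the rod). Clamps below about 0.7, collar free above 0.85; stays where left; turns with 0.2 to 0.4 N m. Its axis leans 35 degrees from vertical towards jig -x.
- bar_centre (a point): Centre of the screw's steel T-bar, on the screw axis, 62 mm out from the rod's axis. Bar: 66 mm long, 11 thick, 16 high along the screw axis; neck under it 12 mm in diameter (flange 18); the collar begins 37 mm below this centre. Site z = outward screw axis, y along the bar, x across its thickness. It travels with the collar, so the bar may be held to slide it.
- stop_face (a point): Point on the working face of the collar's stop plate; the face looks to jig +y and meets the block's near end. Plate 34 mm wide, 10 thick, from z=24 to 70 mm in the jig; its face lies 5 mm to +y of the collar's origin and the bar's centre. Axes as the jig's.
- sample_block: Loose block of planed pale lime wood, 38x62x36 mm, about 80 g, 62 mm along its y (jig y), flat on the jig's base; its +y end is at the fence (at most 1.5 mm off at the start). Origin at the centre of its underside; its near end is 31 mm to -y of it.
- tape_roll: Bystander: roll of masking tape lying flat, diameter 82, height 18 mm; origin at the centre of its underside.
- pliers: Bystander: long-nose pliers with red handles lying flat, 43 x 151 x 13 mm, along their y; origin at the centre of the underside.
Things that resemble listed ones, but are neither listed nor needed, are in the scene too. Of the things like the sample_block, leave any that is black; of the rest the larger one is meant.

How it is judged:
On the way, in this order (a step that is already met when the one before it is completed fails the run):
1. the clamp screw is loosened (angle over 0.75 rad) while the collar is still within 8 mm of where it was (value of joint clamp_screw above 0.75 rad and distance of stop_face from where it was at the start of the episode below 0.008 m), for 0.1 s.
2. with the screw loose (over 0.7 rad), the stop plate is brought to the block's end (gap under 2.5 mm) (value of joint clamp_screw above 0.7 rad and y of stop_face in the frame of sample_block between -0.0335 and -0.029 m), for 0.2 s.
At the end, for the whole second after the job is handed in: The screw is tight again (within 0.3 rad of fully tight), the stop plate's face is within 2.5 mm of the block's near end, and the block lies flat on the jig's base, in line with it, its other end within 4 mm of the fence; all at rest (value of joint clamp_screw below 0.3 rad and y of stop_face in the frame of sample_block between -0.0335 and -0.029 m and y of sample_block in the frame of length_jig above 0.07 m and z of sample_block in the frame of length_jig below 0.021 m and angle between sample_block's own z axis and vertical below 0.08 rad and angle between the y axis of sample_block and the y axis of length_jig, either way round below 0.08 rad and linear speed of sample_block below 0.02 m/s and linear speed of stop_collar below 0.01 m/s); the robot touches nothing.
It fails at once if the block is rammed: more than 40 N between the stop and the block (contact force between stop_collar and sample_block above 40 N).
It fails at once if the tape roll or the pliers are moved more than 20 mm (distance of any of tape_roll, pliers from where it was at the start of the episode above 0.02 m).
It also fails if it takes over 43 s, if anything falls off the work surface, if the arm or the gripper's body presses on something with over 40 N, if the wrist force passes 120 N, or if a joint passes its speed limit or range.

### The arm

A 6-joint arm with a two-finger parallel gripper is mounted at the origin on a cart in front of the work surface, level with it; the furniture and walls round the work are solid. World frame = base frame: x ahead of the robot, y to its left, z up, the work surface at z = 0. Lengths are in m, angles in rad, forces in N, time in s.
With the tool pointing down it reaches from about 0.35 to 0.975 m from the base axis. Payload 4.9 kg.
Tool frame: the origin (TCP) lies on the front face of the gripper's body, between the roots of the fingers; the fingertips stand ctrl.finger_overhang ahead of it and the grasp point (between the pads) lies 54 mm ahead of it (ctrl.finger_overhang is the distance from the TCP to the fingertips, in m); z points along the fingers, y is the line along which they close (so a half turn about z gives the same grasp; the last joint's range is limited). The gripper opens to 85 mm and grips with 20 to 120 N. Pads are 22 mm wide; open, the fingers measure 114 mm over their backs; the gripper's body (76 mm by 85 mm) begins 54 mm behind the grasp point. The pads swing forward as they close: fully open they stand 13 mm farther back than shut.
Start: joints at [-1.374, 0.053, 1.613, -0, 1.476, -0.119], TCP at [0.194, -0.594, 0.304] pointing down, gripper open.
Joint ranges: [-3.01, 3.01], [-1.01, 2.22], [0.06, 2.58], [-1.02, 4.17], [0.09, 2.62], [-3.14, 3.14]. Speed limits (rad/s): [2.57, 2.57, 3.14, 3.14, 3.14, 3.14].

### API

Orientations are given as a rotation vector (axis times angle).
In Python, from station import ctrl, vision gives the robot as it stands. The module is installed in compiled form; this text tells all that it offers.
- The arm moves only by the tool drive_tool, never from a script. Its argument "rows" is a list of rows, each a list of 2 entries, a list of its own where there are three numbers: the shift along the tool's x, y, z in m, then the turn about the tool's z in rad. A call has 1 to 10 rows; each row shifts and turns the commanded pose from where the row before left it, along the tool's axes as they then stand; what a row does not reach is not made up. A row lasts 1/10 s, in which the tool goes at most 50 mm and 8.59 degrees, less where a joint would pass 70% of its speed; a pose out of reach is approached as far as the arm can. A call with a gripper value outside its range is refused whole. "jaw" is the closure, from 0 (fully open) to 1 (shut), set as the call begins (left out, the last holds). The fingers move at their own pace and stop on an object; "grip_force" is the grip in N (left out, the last holds). Time passes only in rows, so rows that do not move let the fingers close. It gives the time, the measured TCP pose, the force, the opening and the grip force at its end, in the units of the state.
- ctrl.get_obs(): the state, without advancing time (a new reading comes with each control period).
- vision.get_image(name): name is "scene" or "top"; returns a dict with "image" (420x560x3 uint8, blue, green, red), "vertical_fov" (degrees; the focal length in pixels is half the picture's height over the tangent of half this angle, whatever the lens; pixels are square), "cx", "cy" (the principal point, pixels), "dist_coeffs" ([k1, k2, p1, p2, k3] as OpenCV has them; the pictures are not rectified), "R" (3x3) and "t" (3): a world point X has camera coordinates R X + t. Camera axes: x right, y down, z forward; pixel columns grow to the right and rows downward; lengths in m; the calibration is good to about 2 mm. A picture is of the moment at which its call begins. There is no depth.
- ctrl.finish_job(): hands the job in; it is judged then, once.
The state is a dict: "t": time; "q": joint angles; "dq": joint speeds; "effort": joint torques, N m; "tool_pos": TCP position; "tool_rot": TCP orientation; "contact_force": force on the tool from outside, world axes, zero at the start; "wrist_torque": the same for the moment, N m; "opening": finger opening in m; "grip_force": force on a finger pad.
Only numpy, scipy, OpenCV 4.12 (cv2) and the standard library are available. Lean on these libraries where they do the work, as an engineer would, in place of code of your own. Each camera call takes 0.05 s, during which the arm holds its last target. There are 200 camera calls.

## Working session

There is one attempt and no reset: what is moved stays moved. The work goes in short steps, Python scripts to look and compute and a tool call to move; the robot and the scene stay as the last step left them, time stands still between calls to the robot, and variables do not carry over. Pictures are saved under pics/ and viewed, at most 10 in all, crops included, and the job is handed in when it is done.

Besides the shell and the picture viewer there is one more tool, called as a command line: name --argument value ..., lists and objects as JSON in quotes. drive_tool: Moves the arm, as the interface text tells. Its arguments: {"type":"object","properties":{"rows":{"type":"array","items":{"type":"array"}},"jaw":{"type":"number"},"grip_force":{"type":"number"}},"required":["rows"]}

```bash
mkdir -p pics; python3 - <<'E'
from station import ctrl, vision
import cv2,pickle
for n in("scene","top"):
    d=vision.get_image(n); pickle.dump(d,open(n+".pkl","wb"))
    cv2.imwrite(f"pics/{n}0.png",d["image"]); print(n,d["vertical_fov"],d["cx"],d["cy"],d["dist_coeffs"],d["R"],d["t"])
o=ctrl.get_obs();print(o,ctrl.finger_overhang)
E
```

```text
scene 49.88171428604747 280.4396514901552 214.39065167054747 [-0.10533624  0.          0.          0.          0.        ] [[-0.68012581 -0.7328758  -0.01794277]
 [-0.55424196  0.53006136 -0.64175603]
 [ 0.47983824 -0.4265302  -0.76669893]] [0.48023767 0.31555428 0.83937459]
top 57.47281339220155 275.15065460522123 215.25894690101893 [-0.06196922  0.          0.          0.          0.        ] [[ 0.02817059 -0.99959877  0.00295105]
 [-0.97649075 -0.0281503  -0.2137133 ]
 [ 0.21371063  0.00313875 -0.97689197]] [0.12478848 0.59013946 0.94881706]
{'t': 0.1, 'q': array([-1.37402418e+00,  5.33276144e-02,  1.61419839e+00, -4.10451683e-06,
        1.47600351e+00, -1.18992108e-01]), 'dq': array([ 3.79702259e-05,  5.02197790e-04, -1.63926853e-03,  3.84669338e-04,
       -1.38671027e-03, -1.24645207e-03]), 'effort': array([-1.07459611e-03, -3.94906425e+01, -3.71362209e+01, -2.15234272e-04,
        3.96691423e-03, -1.29313392e-06]), 'tool_pos': array([ 0.19400642, -0.59366053,  0.30273812]), 'tool_rot': array([-3.10060777e+00, -4.93639614e-01,  1.24626269e-04]), 'contact_force': array([-0.30793824,  0.20609935, -0.33277831]), 'wrist_torque': array([-0.01121988, -0.01872337, -0.00013447]), 'grip_force': 0.0, 'opening': 0.08523186662631252} 0.0726
```

View pics/scene0.png

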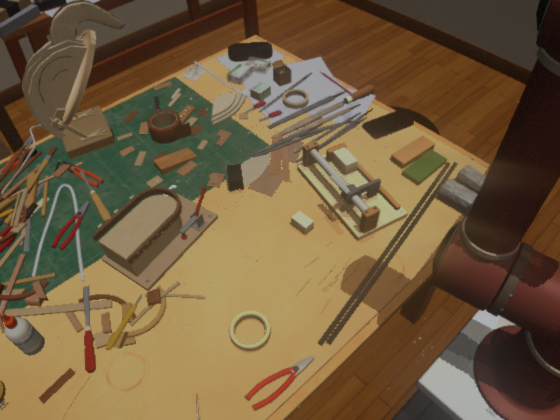

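View pics/top0.png

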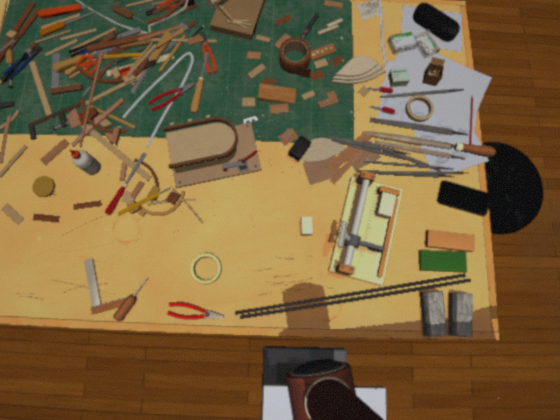

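```bash
python3 - <<'E'
import cv2,pickle
d=pickle.load(open("top.pkl","rb"))["image"][160:295,310:420]
a=cv2.resize(d,None,fx=4.4,fy=4.4,interpolation=cv2.INTER_CUBIC)
cv2.imwrite("pics/topc.png",a)
d=pickle.load(open("scene.pkl","rb"))["image"][135:240,285:415]
a=cv2.resize(d,None,fx=5.5,fy=5.5,interpolation=cv2.INTER_CUBIC)
cv2.imwrite("pics/scenec.png",a)
E
```

```text
(no output)
```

View pics/topc.png

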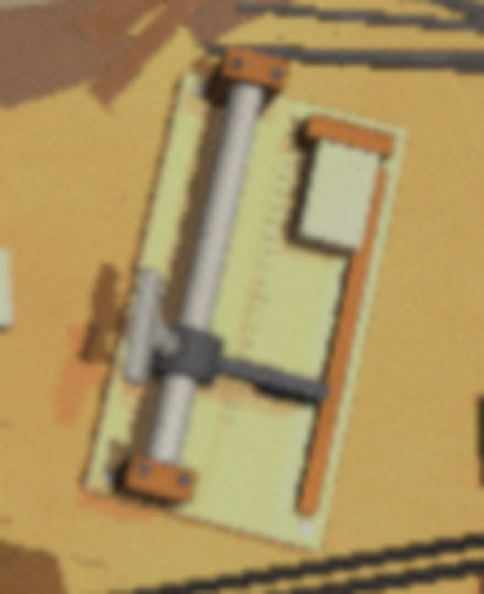

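View pics/scenec.png

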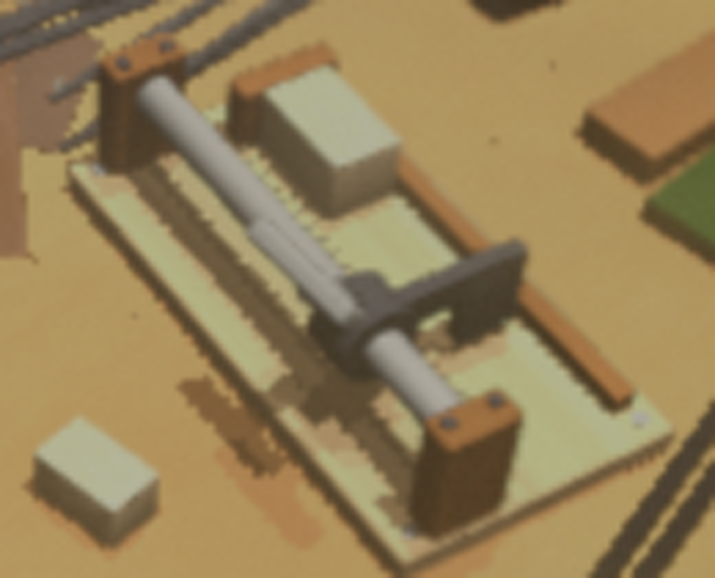

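```bash
cat > h.py <<'E'
import numpy as np,cv2,pickle
from scipy.optimize import least_squares
from scipy.spatial.transform import Rotation as Ro
def proj(d,P):
    f=210/np.tan(np.radians(d["vertical_fov"])/2)
    K=np.array([[f,0,d["cx"]],[0,f,d["cy"]],[0,0,1]])
    return cv2.projectPoints(np.array(P,float).reshape(-1,3),cv2.Rodrigues(d["R"])[0],d["t"],K,np.array(d["dist_coeffs"]))[0].reshape(-1,2)
def w(p,P):
    P=np.array(P,float)/1000;c,s=np.cos(p[2]),np.sin(p[2])
    return P@np.array([[c,s,0],[-s,c,0],[0,0,1]])+[p[0],p[1],0]
E
cat > fit.py <<'E'
from h import *
T=pickle.load(open("top.pkl","rb"));S=pickle.load(open("scene.pkl","rb"))
ct=lambda a:(np.array(a)+.5)/4.4-.5+[310,160]
cs=lambda a:(np.array(a)+.5)/5.5-.5+[285,135]
J=[[-75,140,16],[75,140,16],[75,-140,16],[-75,-140,16]]
tj=ct([[183,72],[405,130],[320,547],[83,488]])
sj=cs([[70,168],[670,432],[400,572]]);Js=[J[0],J[2],J[3]]
r=lambda p:np.r_[(proj(T,w(p,J))-tj).ravel(),(proj(S,w(p,Js))-sj).ravel()]
s=least_squares(r,[.3,-.3,0]);p=s.x;print(p,s.fun.round(2))
# collar y: bar outer face centre/ends ; block near end
a=np.radians(35)
bar=lambda y,h,l:[-35-(62+h)*np.sin(a),y+l,62+(62+h)*np.cos(a)]
for nm,D,pts,f in[("bar top c",T,ct([[150,270],[132,380]]),lambda y:[bar(y,4,33),bar(y,4,-33)]),
  ("bar scene",S,cs([[258,228],[350,312]]),lambda y:[bar(y,8,33),bar(y,8,-33)]),
  ("plate scene",S,cs([[522,245]]),lambda y:[[53,y+5,70]]),
  ("block top",T,ct([[303,240],[362,250]]),lambda y:[[17,y,52],[55,y,52]]),
  ("block scene",S,cs([[335,165],[398,145]]),lambda y:[[17,y,52],[55,y,52]])]:
    q=least_squares(lambda y:(proj(D,w(p,f(y[0])))-pts).ravel(),[0.]);print(nm,q.x,q.fun.round(2))
E
python3 fit.py
```

```text
[ 0.566416   -0.11062115 -1.81015235] [-0.16 -0.96  0.62 -0.59 -0.39  1.37 -0.59  0.13 -1.09 -0.04  1.23 -0.01
  0.05 -0.73]
bar top c [-52.11292075] [ 1.94  0.08 -0.03  0.37]
bar scene [-52.41976975] [ 0.3  -1.72  0.01  1.34]
plate scene [-54.13399714] [ 1.59 -1.56]
block top [40.43525091] [ 0.16 -0.63  0.45  0.76]
block scene [46.06735939] [ 0.51 -0.1   1.18 -1.55]
```

```bash
cat > plan.py <<'E'
from h import *
from station import ctrl
p=np.array([0.566416,-0.11062115,-1.81015235]); A=np.radians(35)
a=np.array([-np.sin(A),0,np.cos(A)]); b=np.array([-np.cos(A),0,-np.sin(A)])
def target(yc,th,l=21,depth=56,up=0,off=(0,0,0)):
    "TCP world pos (m), bar heading in the world, for grip at l mm along bar"
    d=np.cos(th)*np.array([0,1,0])+np.sin(th)*b
    P=np.array([-35,yc,62])+62*a+l*d+np.array(off)+[0,0,depth+up]
    return w(p,[P])[0], p[2]+np.arctan2(d[1],d[0])
def cur():
    o=ctrl.get_obs(); R=Ro.from_rotvec(o["tool_rot"]).as_matrix(); return o,o["tool_pos"],R
def go(pos,R,tp,hd,nmin=1,quiet=False):
    # tool x must lie along the bar (mod pi); world yaw of tool x
    yx=np.arctan2(R[1,0],R[0,0]); dy=(hd-yx+np.pi/2)%np.pi-np.pi/2
    dv=R.T@(tp-pos)
    return dv, -dy   # shift in tool axes, turn about tool z (down)
E
python3 - <<'E'
from plan import *
o,pos,R=cur();print(R.round(3),o["q"])
tp,hd=target(-52.3,0,up=70);print(tp,hd,go(pos,R,tp,hd))
print(target(40,1.0)[0])
E
```

```text
[[ 0.951  0.311 -0.   ]
 [ 0.311 -0.951  0.002]
 [ 0.    -0.002 -1.   ]] [-1.37402418e+00  5.33276144e-02  1.61419839e+00 -4.10451683e-06
  1.47600351e+00 -1.18992108e-01]
[ 0.55273691 -0.03465055  0.23878743] -0.23935602320510352 (array([ 0.51457687, -0.41984678,  0.06487468]), np.float64(0.5551204524405837))
[ 0.6364588  -0.04018164  0.15865182]
```

drive_tool --rows '[[[0.0257,-0.021,0],0],[[0.0257,-0.021,0],0],[[0.0257,-0.021,0],0],[[0.0257,-0.021,0],0],[[0.0257,-0.021,0],0],[[0.0257,-0.021,0],0],[[0.0257,-0.021,0],0],[[0.0257,-0.021,0],0],[[0.0257,-0.021,0],0],[[0.0257,-0.021,0],0]]' --jaw 0.5 --grip_force 25

```text
t: 1.1
tool_pos: [0.3735, -0.3132, 0.3034]
tool_rot: [-3.102, -0.494, 0.0]
contact_force: [-0.5, -0.1, -0.2]
opening: 0.0423
grip_force: 0.0
```

drive_tool --rows '[[[0.0257,-0.021,0],0],[[0.0257,-0.021,0],0],[[0.0257,-0.021,0],0],[[0.0257,-0.021,0],0],[[0.0257,-0.021,0],0],[[0.0257,-0.021,0],0],[[0.0257,-0.021,0],0],[[0.0257,-0.021,0],0],[[0.0257,-0.021,0],0],[[0.0257,-0.021,0],0]]'

```text
t: 2.1
tool_pos: [0.5526, -0.0338, 0.3034]
tool_rot: [-3.102, -0.494, 0.001]
contact_force: [-0.1, -0.7, -0.5]
opening: 0.043
grip_force: 0.0
```

drive_tool --rows '[[[0,0,0],0.14],[[0,0,0],0.14],[[0,0,0],0.14],[[0,0,0],0.135],[[0,0,0],0],[[0,0,0],0]]'

```text
t: 2.7
tool_pos: [0.5521, -0.0352, 0.3035]
tool_rot: [-3.12, 0.371, 0.001]
contact_force: [-0.5, 0.3, 0.7]
opening: 0.0431
grip_force: 0.0
```

```bash
python3 - <<'E'
from plan import *
o,pos,R=cur();print(o["t"],pos,o["opening"],o["contact_force"],o["q"])
for up in(70,0):
    tp,hd=target(-52.3,0,up=up);print(tp,hd,go(pos,R,tp,hd))
E
```

```text
2.7 [ 0.55206894 -0.03518769  0.30348143] 0.04308978513503372 [-0.47309854  0.27510053  0.67087741] [-1.98193440e-01 -1.18145406e-01  1.78047261e+00  1.29538017e-05
  1.47998849e+00  1.60904750e+00]
[ 0.55273691 -0.03465055  0.23878743] -0.23935602320510352 (array([ 0.00057033, -0.00067962,  0.0646936 ]), np.float64(0.002910228473179899))
[ 0.55273691 -0.03465055  0.16878743] -0.23935602320510352 (array([ 0.00062094, -0.00068065,  0.13469358]), np.float64(0.002910228473179899))
```

drive_tool --rows '[[[0.0006,-0.0007,0.02],0.003],[[0,0,0.03],0],[[0,0,0.03],0],[[0,0,0.02],0],[[0,0,0],0],[[0,0,0],0]]'

```text
t: 3.3
tool_pos: [0.553, -0.0347, 0.2041]
tool_rot: [-3.119, 0.378, 0.001]
contact_force: [-0.7, -0.9, 0.8]
opening: 0.0425
grip_force: 0.0
```

```bash
cat > look.py <<'E'
import cv2,sys,numpy as np
from station import vision
n=sys.argv[1]
s=vision.get_image("scene")["image"][115:240,265:415];t=vision.get_image("top")["image"][150:295,310:420]
a=cv2.resize(s,(576,480),interpolation=cv2.INTER_CUBIC)   # x3.84
b=cv2.resize(t,(220,290),interpolation=cv2.INTER_CUBIC)  # x2
c=np.zeros((480,796,3),np.uint8);c[:,:576]=a;c[:290,576:]=b
cv2.imwrite(f"pics/{n}.png",c)
E
python3 look.py hov
```

```text
(no output)
```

View pics/hov.png

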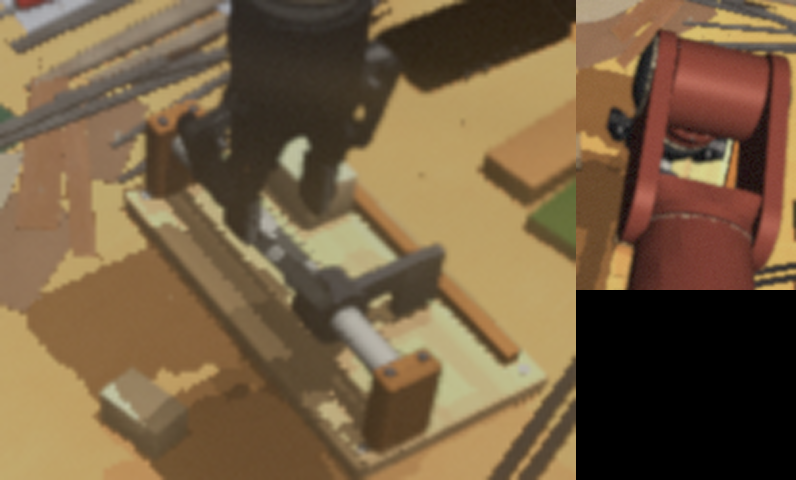

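The fingers (tips at crop px (245,238) and (318,215)) straddle the bar's +y end, near (262,225). Descend.

drive_tool --rows '[[[0,0,0.012],0],[[0,0,0.012],0],[[0,0,0.011],0],[[0,0,0],0]]'

```text
t: 3.8
tool_pos: [0.5515, -0.0344, 0.166]
tool_rot: [-3.118, 0.379, 0.008]
contact_force: [0.3, -0.4, 0.4]
opening: 0.0427
grip_force: 0.0
```

drive_tool --rows '[[[0,0,0],0],[[0,0,0],0],[[0,0,0],0],[[0,0,0],0],[[0,0,0],0],[[0,0,0],0]]' --jaw 0.75

```text
t: 4.4
tool_pos: [0.5533, -0.0329, 0.1691]
tool_rot: [-3.114, 0.379, -0.001]
contact_force: [0.8, 6.3, -2.7]
opening: 0.0213
grip_force: 3.6
```

drive_tool --rows '[[[0,-0.0025,0],0],[[0,0,0],0],[[0,0,0],0]]'

```text
t: 4.7
tool_pos: [0.5539, -0.0323, 0.1694]
tool_rot: [-3.119, 0.379, -0.001]
contact_force: [0.6, 0.8, 1.0]
opening: 0.0216
grip_force: 0.6
```

drive_tool --rows '[[[0,0,0],0],[[0,0,0],0],[[0,0,0],0],[[0,0,0],0]]' --jaw 1.0 --grip_force 30

```text
t: 5.1
tool_pos: [0.5543, -0.0312, 0.1697]
tool_rot: [-3.116, 0.379, -0.003]
contact_force: [1.6, 6.0, 1.7]
opening: 0.0163
grip_force: 29.1
```

```bash
python3 - <<'E'
from plan import *
o,pos,R=cur();print(o["t"],pos,o["opening"],o["contact_force"],o["wrist_torque"],o["grip_force"])
tp,hd=target(-52.3,0);print(go(pos,R,tp,hd))
E
```

```text
5.1 [ 0.55425076 -0.03123827  0.16973615] 0.01628847312653243 [1.64997112 5.96598104 1.70961081] [ 0.82706022 -0.19215814  0.12579492] 29.112580110704585
(array([-0.00065315,  0.00367858,  0.00093649]), np.float64(-0.0026827488178609027))
```

```bash
python3 - <<'E'
from plan import *
yx=hd0=None
ths=np.r_[0:1.21:0.1]
T=[target(-52.3,t) for t in ths]
for i in range(len(ths)-1):
    h=T[i][1];x=np.array([np.cos(h),np.sin(h),0]);z=np.array([0,0,-1.]);y=np.cross(z,x)
    dv=T[i+1][0]-T[i][0];print(round(ths[i+1],1),(np.array([x@dv,y@dv,z@dv])*1e3).round(1),round(-(T[i+1][1]-h),3))
E
```

```text
0.1 [-0.1 -1.7  1.2] -0.082
0.2 [-0.2 -1.7  1.2] -0.083
0.3 [-0.2 -1.7  1.2] -0.084
0.4 [-0.3 -1.7  1.1] -0.085
0.5 [-0.4 -1.8  1.1] -0.087
0.6 [-0.4 -1.8  1. ] -0.09
0.7 [-0.4 -1.8  1. ] -0.093
0.8 [-0.5 -1.8  0.9] -0.097
0.9 [-0.5 -1.9  0.8] -0.101
1.0 [-0.5 -1.9  0.7] -0.105
1.1 [-0.4 -2.   0.6] -0.109
1.2 [-0.4 -2.   0.5] -0.113
```

drive_tool --rows '[[[-0.0001,-0.003,0.0012],-0.082],[[-0.0002,-0.0017,0.0012],-0.083],[[-0.0002,-0.0017,0.0012],-0.084],[[-0.0003,-0.0017,0.0011],-0.085],[[0,0,0],0],[[0,0,0],0]]' --grip_force 40

```text
t: 5.7
tool_pos: [0.555, -0.0255, 0.1659]
tool_rot: [3.135, 0.141, 0.005]
contact_force: [0.4, -5.2, 6.0]
opening: 0.0153
grip_force: 38.6
```

```bash
cat > st.py <<'E'
from plan import *
import sys
yc,th=map(float,sys.argv[1:3])
o,pos,R=cur();print(o["t"],pos,o["opening"],"F",o["contact_force"].round(1),"Fjig",(Ro.from_euler("z",-p[2]).apply(o["contact_force"])).round(1),o["wrist_torque"].round(2),o["grip_force"])
tp,hd=target(yc,th,off=(-3.7,0,0));print("shift to target, tool axes",go(pos,R,tp,hd),"jig err",(Ro.from_euler("z",-p[2]).apply(tp-pos)*1e3).round(1))
E
python3 st.py -52.3 .4
```

```text
5.7 [ 0.55501083 -0.02552728  0.16587322] 0.015306556719884288 F [ 0.4 -5.2  6. ] Fjig [4.9 1.6 6. ] [-1.16  0.14 -0.15] 38.63944476212055
shift to target, tool axes (array([-0.00129525, -0.00149988,  0.00176767]), np.float64(-0.004248065203732665)) jig err [-1.  -1.7 -1.8]
```

drive_tool --rows '[[[-0.0004,-0.0018,0.0011],-0.087],[[-0.0004,-0.0018,0.001],-0.09],[[-0.0004,-0.0018,0.001],-0.093],[[-0.0005,-0.0018,0.0009],-0.097],[[-0.0005,-0.0019,0.0008],-0.101],[[0,0,0],0],[[0,0,0],0]]'

```text
t: 6.4
tool_pos: [0.5501, -0.0164, 0.1604]
tool_rot: [3.019, 0.864, 0.003]
contact_force: [1.4, -1.7, 5.3]
opening: 0.0139
grip_force: 39.1
```

```bash
python3 st.py -52.3 .9
```

```text
6.4 [ 0.55011137 -0.01642425  0.16038175] 0.013944670205835764 F [ 1.4 -1.7  5.3] Fjig [1.3 1.7 5.3] [-0.7  -0.13 -0.03] 39.12322640419006
shift to target, tool axes (array([-0.00068747, -0.00083384,  0.00102706]), np.float64(-0.0042289463276108386)) jig err [-0.1 -1.1 -1. ]
```

drive_tool --rows '[[[-0.0005,-0.0019,0.0007],-0.105],[[-0.0004,-0.002,0.0006],-0.109],[[0,0,0],0],[[0,0,0],0],[[0,0,0],0]]'

```text
t: 6.9
tool_pos: [0.5469, -0.0133, 0.1588]
tool_rot: [2.91, 1.183, 0.002]
contact_force: [-0.0, -0.1, 5.6]
opening: 0.0129
grip_force: 39.3
```

```bash
python3 st.py -52.3 1.1; python3 look.py loose
```

```text
6.9 [ 0.54688923 -0.0133255   0.15879084] 0.012919707761092789 F [-0.  -0.1  5.6] Fjig [ 0.1 -0.   5.6] [-0.44 -0.13  0.1 ] 39.3256402015686
shift to target, tool axes (array([-0.00064656, -0.00046689,  0.00073701]), np.float64(-0.0032401323533266524)) jig err [ 0.3 -0.7 -0.7]
```

View pics/loose.png

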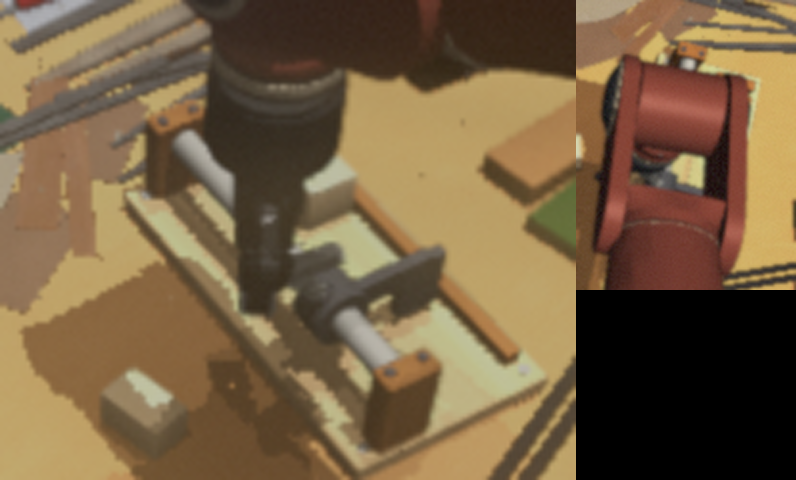

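drive_tool --rows '[[[0.0013,0.0021,0],0],[[0.0026,0.0042,0],0],[[0.0026,0.0042,0],0],[[0.0026,0.0042,0],0],[[0.0026,0.0042,0],0],[[0.0026,0.0042,0],0],[[0.0026,0.0042,0],0],[[0.0026,0.0042,0],0],[[0.0013,0.0021,0],0],[[0,0,0],0]]'

```text
t: 8.0
tool_pos: [0.5854, -0.0227, 0.1588]
tool_rot: [-2.91, -1.183, -0.002]
contact_force: [0.5, 0.3, 4.9]
opening: 0.013
grip_force: 39.5
```

```bash
python3 st.py -12.3 1.1
```

```text
8.0 [ 0.58538845 -0.02265054  0.15881228] 0.012959551791905569 F [0.5 0.3 4.9] Fjig [-0.4  0.4  4.9] [-0.41 -0.08  0.05] 39.50377129018307
shift to target, tool axes (array([-0.00049882, -0.00010173,  0.00075888]), np.float64(-0.003319846512054081)) jig err [ 0.4 -0.4 -0.8]
```

drive_tool --rows '[[[0.0013,0.0021,0],0],[[0.0026,0.0042,0],0],[[0.0026,0.0042,0],0],[[0.0026,0.0042,0],0],[[0.0026,0.0042,0],0],[[0.0026,0.0042,0],0],[[0.0026,0.0042,0],0],[[0.0026,0.0042,0],0],[[0.0013,0.0021,0],0],[[0,0,0],0]]'

```text
t: 9.0
tool_pos: [0.6238, -0.032, 0.1588]
tool_rot: [-2.91, -1.183, -0.002]
contact_force: [0.1, 0.7, 6.2]
opening: 0.0136
grip_force: 39.6
```

```bash
python3 st.py 27.7 1.1; python3 look.py near
```

```text
9.0 [ 0.62377709 -0.0320055   0.1588342 ] 0.013582067135900952 F [0.1 0.7 6.2] Fjig [-0.7 -0.   6.2] [-0.28 -0.11  0.08] 39.56221081316471
shift to target, tool axes (array([-0.00025109,  0.00031873,  0.0007811 ]), np.float64(-0.0032855763379253666)) jig err [ 0.4  0.1 -0.8]
```

View pics/near.png

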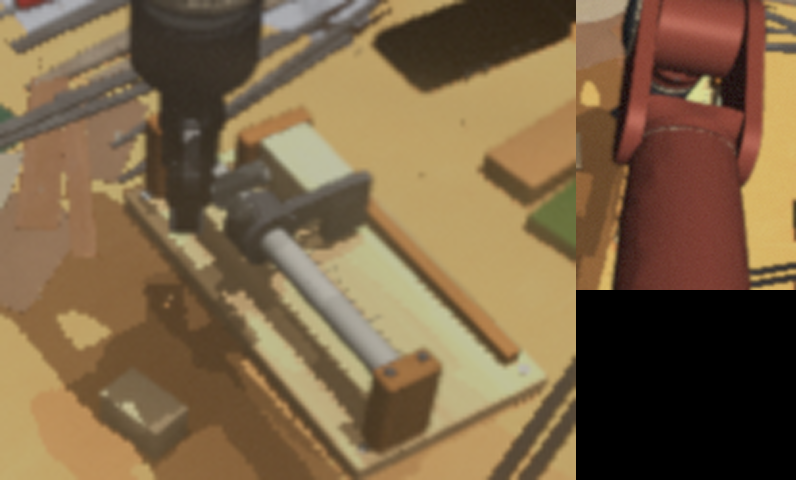

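The plate (top corner at crop px (370,180)) has come close to the block's near end, with the block still at the fence. Now approach slowly.

drive_tool --rows '[[[0.0005,0.0009,0],0],[[0.0005,0.0009,0],0],[[0.0005,0.0009,0],0],[[0.0005,0.0009,0],0],[[0.0005,0.0009,0],0],[[0.0005,0.0009,0],0],[[0,0,0],0],[[0,0,0],0]]'

```text
t: 9.9
tool_pos: [0.6294, -0.0334, 0.1588]
tool_rot: [-2.909, -1.183, -0.002]
contact_force: [-0.2, 1.9, 6.0]
opening: 0.0135
grip_force: 39.8
```

```bash
python3 st.py 33.7 1.1
```

```text
9.9 [ 0.62937701 -0.0333902   0.15882887] 0.013478968805559932 F [-0.2  1.9  6. ] Fjig [-1.8 -0.6  6. ] [-0.06 -0.02  0.11] 39.849485009908676
shift to target, tool axes (array([-0.00011348,  0.0005062 ,  0.00077558]), np.float64(-0.0032651686055853446)) jig err [ 0.4  0.4 -0.8]
```

drive_tool --rows '[[[0.0005,0.0009,0],0],[[0.0005,0.0009,0],0],[[0,0,0],0],[[0,0,0],0]]'

```text
t: 10.3
tool_pos: [0.6314, -0.0339, 0.1589]
tool_rot: [-2.909, -1.183, -0.002]
contact_force: [-1.3, 3.2, 6.1]
opening: 0.013
grip_force: 39.9
```

```bash
python3 st.py 35.7 1.1
```

```text
10.3 [ 0.63136629 -0.03386243  0.15885995] 0.012970083300324415 F [-1.3  3.2  6.1] Fjig [-2.8 -2.   6.1] [-0.09  0.01  0.17] 39.89240191876888
shift to target, tool axes (array([-0.00014821,  0.00047531,  0.00080659]), np.float64(-0.0031977374207965426)) jig err [ 0.4  0.3 -0.8]
```

drive_tool --rows '[[[0.0005,0.0009,0],0],[[0,0,0],0],[[0,0,0],0]]'

```text
t: 10.6
tool_pos: [0.6323, -0.0341, 0.1588]
tool_rot: [-2.909, -1.183, -0.002]
contact_force: [-0.2, 2.9, 6.2]
opening: 0.0134
grip_force: 39.9
```

```bash
python3 st.py 36.7 1.1
```

```text
10.6 [ 0.63233143 -0.03411453  0.15883848] 0.013355931955646907 F [-0.2  2.9  6.2] Fjig [-2.8 -0.9  6.2] [-0.07  0.02  0.08] 39.92682784795761
shift to target, tool axes (array([-0.00013317,  0.00046908,  0.00078508]), np.float64(-0.0031995228219663385)) jig err [ 0.4  0.3 -0.8]
```

drive_tool --rows '[[[0.0005,0.0009,0],0],[[0,0,0],0],[[0,0,0],0]]'

```text
t: 10.9
tool_pos: [0.6333, -0.0344, 0.1589]
tool_rot: [-2.909, -1.183, -0.002]
contact_force: [-0.6, 3.2, 6.5]
opening: 0.0132
grip_force: 39.9
```

```bash
python3 st.py 37.7 1.1
```

```text
10.9 [ 0.63333471 -0.03438075  0.15885253] 0.013206163114660146 F [-0.6  3.2  6.5] Fjig [-3.  -1.3  6.5] [ 0.   -0.01  0.11] 39.94429796934128
shift to target, tool axes (array([-0.00013568,  0.00042605,  0.00079915]), np.float64(-0.003171607771697227)) jig err [ 0.3  0.3 -0.8]
```

drive_tool --rows '[[[0.0005,0.0009,0],0],[[0,0,0],0],[[0,0,0],0]]'

```text
t: 11.2
tool_pos: [0.6343, -0.0346, 0.1589]
tool_rot: [-2.909, -1.183, -0.003]
contact_force: [-0.8, 2.3, 5.3]
opening: 0.0131
grip_force: 40.0
```

```bash
python3 st.py 38.7 1.1
```

```text
11.2 [ 0.63431319 -0.03461638  0.15886346] 0.013076907962609673 F [-0.8  2.3  5.3] Fjig [-2.1 -1.3  5.3] [0.   0.01 0.13] 39.96017664670944
shift to target, tool axes (array([-0.00014182,  0.00042226,  0.00081003]), np.float64(-0.003139670976530784)) jig err [ 0.3  0.3 -0.8]
```

drive_tool --rows '[[[0.0005,0.0009,0],0],[[0,0,0],0],[[0,0,0],0]]'

```text
t: 11.5
tool_pos: [0.6353, -0.0349, 0.1589]
tool_rot: [-2.909, -1.183, -0.002]
contact_force: [-1.4, 3.1, 5.1]
opening: 0.0132
grip_force: 40.0
```

```bash
python3 st.py 39.7 1.1
```

```text
11.5 [ 0.63528905 -0.03486568  0.15885402] 0.013231855779503901 F [-1.4  3.1  5.1] Fjig [-2.7 -2.1  5.1] [0.08 0.01 0.12] 40.00419281423092
shift to target, tool axes (array([-0.0001364 ,  0.00041058,  0.00080054]), np.float64(-0.003179004415367892)) jig err [ 0.3  0.3 -0.8]
```

drive_tool --rows '[[[0.0005,0.0009,0],0],[[0,0,0],0],[[0,0,0],0]]'

```text
t: 11.8
tool_pos: [0.6359, -0.035, 0.1588]
tool_rot: [-2.908, -1.182, -0.001]
contact_force: [-2.4, 3.5, 6.6]
opening: 0.0133
grip_force: 40.4
```

```bash
python3 st.py 40.7 1.1
```

```text
11.8 [ 0.63593917 -0.03501391  0.15879903] 0.013267115880645197 F [-2.4  3.5  6.6] Fjig [-2.8 -3.1  6.6] [0.11 0.23 0.1 ] 40.35380110144615
shift to target, tool axes (array([3.23665620e-05, 6.99193440e-04, 7.44845578e-04]), np.float64(-0.0031449177098719083)) jig err [ 0.3  0.6 -0.7]
```

drive_tool --rows '[[[0.0005,0.0009,0],0],[[0,0,0],0],[[0,0,0],0]]'

```text
t: 12.1
tool_pos: [0.6362, -0.0351, 0.1588]
tool_rot: [-2.907, -1.182, 0.002]
contact_force: [-4.6, 4.5, 8.9]
opening: 0.0128
grip_force: 41.1
```

```bash
python3 st.py 41.7 1.1;python3 look.py touch
```

```text
12.1 [ 0.63623678 -0.03507351  0.15876638] 0.012778497373052644 F [-4.6  4.5  8.9] Fjig [-3.3 -5.5  8.9] [0.21 0.76 0.09] 41.13599918782711
shift to target, tool axes (array([0.00039212, 0.00129797, 0.00070827]), np.float64(-0.0030482410505252577)) jig err [ 0.4  1.3 -0.7]
```

View pics/touch.png

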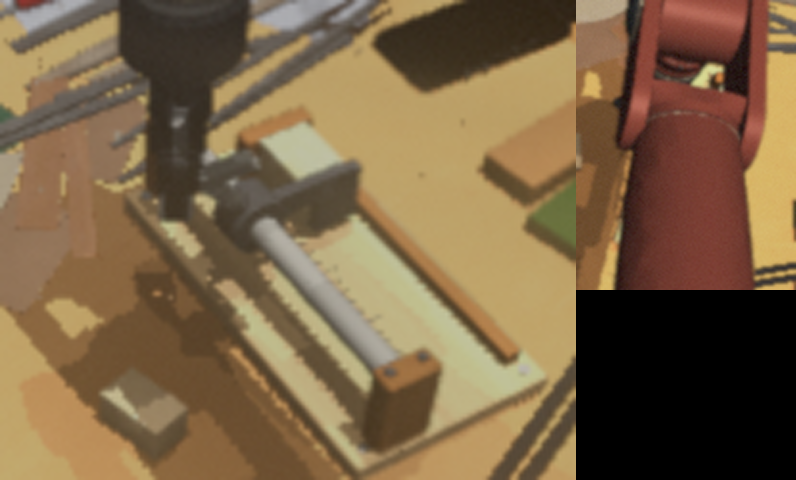

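```bash
python3 - <<'E'
from plan import *
ths=np.r_[1.1:-0.11:-0.1]
T=[target(38,t) for t in ths]
for i in range(len(ths)-1):
    h=T[i][1];x=np.array([np.cos(h),np.sin(h),0]);z=np.array([0,0,-1.]);y=np.cross(z,x)
    dv=T[i+1][0]-T[i][0];print(round(ths[i+1],1),(np.array([x@dv,y@dv,z@dv])*1e3).round(1),round(-(T[i+1][1]-h),3))
E
```

```text
1.0 [ 0.2  2.  -0.6] 0.109
0.9 [ 0.3  2.  -0.7] 0.105
0.8 [ 0.3  1.9 -0.8] 0.101
0.7 [ 0.3  1.9 -0.9] 0.097
0.6 [ 0.3  1.8 -1. ] 0.093
0.5 [ 0.2  1.8 -1. ] 0.09
0.4 [ 0.2  1.8 -1.1] 0.087
0.3 [ 0.2  1.8 -1.1] 0.085
0.2 [ 0.1  1.7 -1.2] 0.084
0.1 [ 0.   1.7 -1.2] 0.083
-0.0 [-0.   1.7 -1.2] 0.082
-0.1 [-0.1  1.7 -1.2] 0.082
```

drive_tool --rows '[[[0.0002,0.002,-0.0006],0.109],[[0.0003,0.002,-0.0007],0.105],[[0.0003,0.0019,-0.0008],0.101],[[0,0,0],0],[[0,0,0],0]]'

```text
t: 12.7
tool_pos: [0.6404, -0.0389, 0.1607]
tool_rot: [-3.055, -0.713, 0.003]
contact_force: [-6.6, 5.5, 8.6]
opening: 0.013
grip_force: 73.5
```

```bash
python3 st.py 40.3 0.8
```

```text
12.7 [ 0.64038825 -0.0388926   0.16067767] 0.01303637011237863 F [-6.6  5.5  8.6] Fjig [-3.8 -7.7  8.6] [0.33 0.53 0.28] 73.52375705726445
shift to target, tool axes (array([-0.00034133,  0.00052339,  0.00052888]), np.float64(-0.003105843227080518)) jig err [ 0.6  0.1 -0.5]
```

drive_tool --rows '[[[0.0003,0.0019,-0.0009],0.097],[[0.0003,0.0018,-0.001],0.093],[[0.0002,0.0018,-0.001],0.09],[[0,0,0],0],[[0,0,0],0]]'

```text
t: 13.2
tool_pos: [0.6431, -0.0434, 0.1632]
tool_rot: [-3.125, -0.28, 0.004]
contact_force: [-6.8, 6.1, 7.6]
opening: 0.0132
grip_force: 93.3
```

```bash
python3 st.py 40.3 0.5
```

```text
13.2 [ 0.64309823 -0.04336831  0.16315337] 0.013213849879640032 F [-6.8  6.1  7.6] Fjig [-4.3 -8.   7.6] [0.57 0.22 0.54] 93.3178482670337
shift to target, tool axes (array([-0.00024636,  0.00099213,  0.00013649]), np.float64(-0.002607011088922695)) jig err [ 1.   0.2 -0.1]
```

drive_tool --rows '[[[0.0002,0.0018,-0.0011],0.087],[[0.0002,0.0018,-0.0011],0.085],[[0.0001,0.0017,-0.0012],0.084],[[0,0,0],0],[[0,0,0],0]]'

```text
t: 13.7
tool_pos: [0.6441, -0.0484, 0.1661]
tool_rot: [-3.135, 0.12, 0.004]
contact_force: [-4.8, 7.4, 5.3]
opening: 0.0133
grip_force: 103.7
```

```bash
python3 st.py 40.3 0.2
```

```text
13.7 [ 0.64408466 -0.0483951   0.16612124] 0.013261039446840211 F [-4.8  7.4  5.3] Fjig [-6.1 -6.4  5.3] [ 0.58 -0.01  0.59] 103.74032999854535
shift to target, tool axes (array([-1.60471127e-05,  1.19844427e-03, -2.78180060e-04]), np.float64(-0.0017404863290941819)) jig err [1.2 0.2 0.3]
```

drive_tool --rows '[[[0,0.0017,-0.0012],0.083],[[0,0.0017,-0.0012],0.082],[[0,0.0005,-0.0003],0.04],[[0,0,0],0],[[0,0,0],0]]'

```text
t: 14.2
tool_pos: [0.6435, -0.0526, 0.1689]
tool_rot: [-3.108, 0.44, 0.005]
contact_force: [-5.0, 6.0, 6.5]
opening: 0.0133
grip_force: 106.2
```

```bash
python3 st.py 40.3 0.0
```

```text
14.2 [ 0.64349847 -0.05255799  0.16886666] 0.013332238549393752 F [-5.   6.   6.5] Fjig [-4.7 -6.3  6.5] [0.17 0.16 0.72] 106.18705241940916
shift to target, tool axes (array([1.98267949e-04, 4.12844886e-04, 7.74880515e-05]), np.float64(-0.04186036596227183)) jig err [ 0.4  0.2 -0.1]
```

drive_tool --rows '[[[0,0,0],0],[[0,0,0],0],[[0,0,0],0],[[0,0,0],0]]' --jaw 0.5

```text
t: 14.6
tool_pos: [0.6441, -0.0547, 0.1687]
tool_rot: [-3.11, 0.443, 0.001]
contact_force: [-0.4, -1.1, 0.6]
opening: 0.0426
grip_force: 0.0
```

drive_tool --rows '[[[0,0,-0.01],0],[[0,0,-0.02],0],[[0,0,-0.03],0],[[0,0,-0.03],0],[[0,0,-0.03],0],[[-0.03,0,-0.03],0],[[-0.04,0,0],0],[[-0.04,0,0],0],[[-0.04,0,0],0],[[0,0,0],0]]'

```text
t: 15.6
tool_pos: [0.4968, -0.0116, 0.3191]
tool_rot: [-3.11, 0.441, 0.001]
contact_force: [0.0, -0.9, 0.2]
opening: 0.043
grip_force: 0.0
```

drive_tool --rows '[[[0,0.04,0],0],[[0,0.04,0],0],[[0,0.04,0],0],[[0,0.04,0],0],[[0,0.04,0],0],[[0,0.04,0],0],[[0,0.04,0],0],[[0,0,0],0]]'

```text
t: 16.4
tool_pos: [0.4214, -0.2858, 0.3201]
tool_rot: [3.107, -0.451, 0.001]
contact_force: [0.5, 0.7, -0.3]
opening: 0.0429
grip_force: 0.0
```

```bash
cat > look2.py <<'E'
import cv2,numpy as np
from station import vision
s=vision.get_image("scene")["image"][120:210,285:385];t=vision.get_image("top")["image"][165:255,325:410]
c=np.hstack([cv2.resize(s,None,fx=4.3,fy=4.3,interpolation=cv2.INTER_CUBIC),cv2.resize(t,None,fx=4.3,fy=4.3,interpolation=cv2.INTER_CUBIC)])
cv2.imwrite("pics/fin.png",c);print(c.shape)
E
python3 look2.py
```

```text
(387, 796, 3)
```

View pics/fin.png

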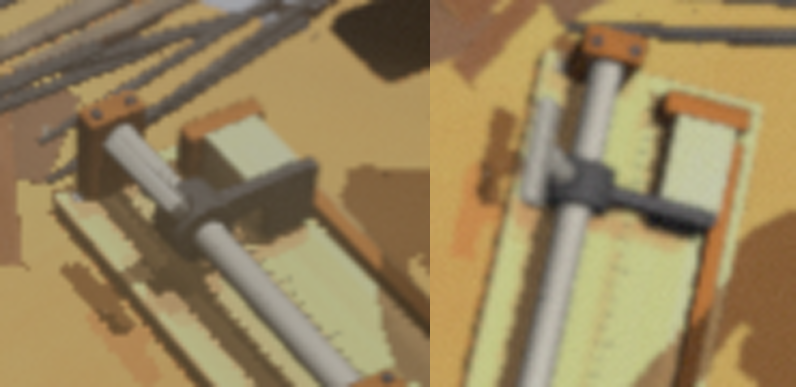

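The picture shows the bar in line with the rod again (top crop (548,100)–(533,205), same slope as at the start). The plate is against the block, the block is at the fence and the arm is clear.

```bash
python3 -c "
from station import ctrl;print(ctrl.finish_job())"
```

```text
the job is handed in; nothing more can be done
None
```

I loosened the clamp screw, slid the collar until its plate touched the block (felt as about 4–8 N at the wrist), tightened the screw again, and handed the job in after about 16.5 s; the last picture shows the bar in line with the rod and the block at the fence, but no verdict was returned.

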